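Set the timing pulley to the red line

TASK

On the blue timing stand, turn the dark pulley, either way round, by pushing with the fingertips (its two brass pins are there to be pushed sideways), until its white line lines up with the red line on the white scale around it. Push gently, do not pinch the pulley or lift it off its spindle, and leave it standing still at the mark. Leave the tin, the piston and the orange lamp lens where they stand.

Things in the scene. Friction and masses are not known exactly. Their poses are not given: they have to be found in the camera images.
- stand: Fixed blue square base plate, 215 x 215 mm, 12 mm thick, lying on the table. Its origin is the centre of its underside, on the vertical turning axis of the pulley.
- scale: Fixed white round scale plate on the stand, 200 mm across, its top 30 mm above the table, with thin black ticks every 10 degrees and one red line (4 mm wide, from 71 to 99 mm off the axis). Origin on the pulley's turning axis at table height, z up; its x axis points along the red line.
- pulley: Dark alloy pulley, 136 mm across, flat in the middle of the scale, top 33 mm above the table; its low hub (32 mm across) rises 4 mm more. A white line 4 mm wide runs from near the hub to the rim. Turns endlessly both ways; friction (0.12 N m) keeps it where left. It only rests on its spindle by its weight (0.5 kg). Origin on the turning axis at table height, z up, x axis along the white line.
- index (a point): Point on the outer end of the pulley's white line, 70 mm from the axis, 33 mm above the table; it turns with the pulley.
- target (a point): Point at the inner end of the scale's red line, 70 mm from the axis, 33 mm above the table; fixed. The index point falls on it when the lines meet exactly (1 degree off is 1.2 mm).
- pin_left (a point): Centre of the top of the brass pin that stands 90 degrees counter-clockwise (seen from above) from the white line. The pin is 12 mm across, 30 mm tall, fixed on the pulley 45 mm from the axis, its top 63 mm above the table; about 3 N sideways on it turns the pulley.
- pin_right (a point): Centre of the top of the brass pin that stands 90 degrees clockwise (seen from above) from the white line. The pin is 12 mm across, 30 mm tall, fixed on the pulley 45 mm from the axis, its top 63 mm above the table; about 3 N sideways on it turns the pulley.
- tin_mid (a point): Centre of a loose green-labelled tin, 62 mm across, 85 mm tall, upright beside the stand. To be left alone.
- piston_mid (a point): Centre of a loose aluminium piston, 56 mm across, 54 mm tall, upright beside the stand. To be left alone.
- lens_mid (a point): Centre of a loose orange lamp lens, 64 mm across, 40 mm tall, beyond the stand. To be left alone.

How it is judged:
By the outcome, as a careful person would: the job done as asked, in the order asked, and still so for the second after the job is handed in, with the robot touching nothing.
It also fails if it takes over 48 s, if anything falls off the work surface, if the arm or the gripper's body presses on something with over 40 N, if the wrist force passes 120 N, or if a joint passes its speed limit or range.

ROBOT

A 6-joint arm with a two-finger parallel gripper is mounted at the origin on the work surface. World frame = base frame: x ahead of the robot, y to its left, z up, the work surface at z = 0. Lengths are in m, angles in rad, forces in N, time in s.
With the tool pointing down it reaches from about 0.25 to 0.775 m from the base axis. Payload 4 kg.
Tool frame: the origin (TCP) lies at the very end of the fingers, on their centre line; the grasp point (between the pads) lies 19 mm behind it; x points along the fingers, y is the direction in which the jaws open and shut, and the axes are right-handed (so a half turn about x gives the same grasp; the last joint's range is limited). The gripper opens to 94 mm and grips with 3 to 60 N. Pads are 16 mm wide; open, the fingers measure 119 mm over their backs; the gripper's body (75 mm by 177 mm) begins 78 mm behind the grasp point.
Start: joints at [1.09, 0.087, 1.371, -0, 1.684, -0.103], TCP at [0.203, 0.511, 0.181] pointing down, gripper open.
Joint ranges: [-3.1, 3.1], [-0.76, 2.03], [0.27, 2.55], [-1.08, 4.22], [0.17, 2.65], [-2.57, 2.57]. Speed limits (rad/s): [2.79, 2.79, 3.14, 3.14, 3.14, 3.14].

INTERFACE

Orientations are given as [roll, pitch, yaw] about the fixed x, y, z axes, in that order (R = Rz(yaw) Ry(pitch) Rx(roll)).
In Python, from bench import robot gives the robot as it stands.
- The arm moves only by the tool carry_out, never from a script. Its argument "targets" is a list of rows, each a list of 5 numbers: the closure, from 0 (fully open) to 1 (shut), then the shift along the tool's x, y, z in cm, then the turn about the tool's x in degrees. In form: [[fingers, tx, ty, tz, turn], ...]. A call has 1 to 20 rows; each row shifts and turns the commanded pose from where the row before left it, along the tool's axes as they then stand; what a row does not reach is not made up. A row lasts 1/10 s, in which the tool goes at most 50 mm and 8.59 degrees, less where a joint would pass 70% of its speed; a pose out of reach is approached as far as the arm can. A call is refused whole if a number of a shift passes 5 or a number of a turn 8.59, either way. A call with a gripper value outside its range is refused whole. The fingers move at their own pace and stop on an object; the grip force is fixed at half the most. Time passes only in rows, so rows that do not move let the fingers close. It gives the time, the measured TCP pose, the force and the opening at its end, in the units of the state.
- robot.get_obs(): the state, without advancing time (a new reading comes with each control period).
- robot.snapshot(name): name is "side" or "top" or "wrist"; returns a dict with "image" (400x640x3 uint8, red, green, blue), "camera_matrix" (3x3 intrinsics, pixels), "pose" (4x4, takes a point from camera to world coordinates). Camera axes: x right, y up, looking along -z (the intrinsics and any distortion apply to the point x, -y, -z); pixel columns grow to the right and rows downward; lengths in m; the calibration is good to about 2 mm. The wrist camera is an equidistant fisheye: a pixel r from the principal point sees the ray r / f radians off the axis. A picture is of the moment at which its call begins. There is no depth.
- robot.close_job(): hands the job in, once; it reports no verdict.
The state is a dict: "time": time; "joint_positions": joint angles; "qvel": joint speeds; "joint_torque": joint torques, N m; "tool_pos": TCP position; "ee_rot": TCP orientation; "wrist_force": force on the tool from outside, world axes, zero at the start; "wrist_torque": the same for the moment, N m; "width": finger opening in m.
Only numpy, scipy, OpenCV 4.12 (cv2) and the standard library are available. Lean on these libraries where they do the work, as an engineer would, in place of code of your own. Each camera call takes 0.05 s, during which the arm holds its last target. There are 200 camera calls.

## Working session

There is one attempt and no reset: what is moved stays moved. The work goes in short steps, Python scripts to look and compute and a tool call to move; the robot and the scene stay as the last step left them, time stands still between calls to the robot, and variables do not carry over. Pictures are saved under pics/ and viewed, about 8 in all and at most 12, crops included, and the job is handed in when it is done.

Besides the shell and the picture viewer there is one more tool, called after ">>>" as name(argument=value, ...), one argument or row to a line, values as JSON. carry_out: Moves the arm, as the interface text tells. Its arguments: {"type":"object","properties":{"targets":{"type":"array","items":{"type":"array","items":{"type":"number"}}}},"required":["targets"]}

```bash
mkdir -p pics
cat > h.py <<'E'
import numpy as np, cv2
from bench import robot
def snap(n,f):
    s=robot.snapshot(n); cv2.imwrite(f'pics/{f}.png',s['image'][:,:,::-1]); np.savez(f'pics/{f}.npz',**s); return s
def load(f): return dict(np.load(f'pics/{f}.npz'))
def ray(s,uv,fish=False):
    K=s['camera_matrix'];P=s['pose'];a=(uv[0]-K[0,2])/K[0,0];b=(uv[1]-K[1,2])/K[1,1]
    if fish:
        r=np.hypot(a,b);k=np.sin(r)/r if r>1e-9 else 1;d=np.array([a*k,-b*k,-np.cos(r)])
    else: d=np.array([a,-b,-1.])
    return P[:3,3],P[:3,:3]@d
def onplane(s,uv,z,fish=False):
    o,d=ray(s,uv,fish);return o+d*(z-o[2])/d[2]
def tri(rs):
    A=0;B=0
    for o,d in rs:
        d=d/np.linalg.norm(d);M=np.eye(3)-np.outer(d,d);A=A+M;B=B+M@o
    return np.linalg.solve(A,B)
E
python3 - <<'E'
from h import *
o=robot.get_obs();print({k:np.round(v,3) for k,v in o.items()})
for n in('top','side'):
    s=snap(n,n+'0');print(n,s['camera_matrix'],s['pose'].round(3))
a=[cv2.imread(f'pics/{n}0.png') for n in('top','side')]
cv2.imwrite('pics/both.png',np.vstack(a)[:, :])
E
```

```text
{'time': np.float64(0.0), 'joint_positions': array([ 1.09 ,  0.088,  1.372, -0.   ,  1.684, -0.103]), 'qvel': array([ 0.001, -0.001,  0.001, -0.   , -0.   ,  0.   ]), 'joint_torque': array([-1.0000e-03, -3.4018e+01, -3.0243e+01,  7.2000e-02,  3.3000e-02,
       -0.0000e+00]), 'tool_pos': array([0.203, 0.511, 0.18 ]), 'ee_rot': array([-1.66 ,  1.569, -2.037]), 'wrist_force': array([ 0.493,  0.152, -0.489]), 'wrist_torque': array([ 0.034, -0.033, -0.009]), 'width': np.float64(0.094)}
top [[429.09342127   0.         320.46879686]
 [  0.         429.09342127 200.73956175]
 [  0.           0.           1.        ]] [[ 0.025  0.989 -0.149  0.491]
 [-1.     0.022 -0.019  0.056]
 [-0.016  0.149  0.989  1.168]
 [ 0.     0.     0.     1.   ]]
side [[409.09677141   0.         324.24146189]
 [  0.         409.09677141 197.14925935]
 [  0.           0.           1.        ]] [[ 0.996  0.05  -0.079  0.594]
 [-0.092  0.678 -0.729 -0.609]
 [ 0.017  0.733  0.68   0.671]
 [ 0.     0.     0.     1.   ]]
```

View pics/top0.png

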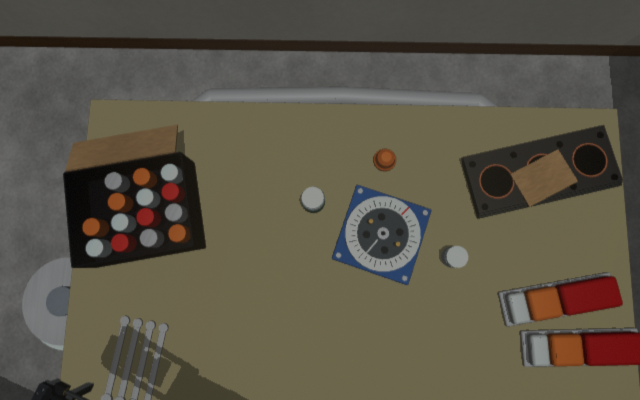

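View pics/side0.png

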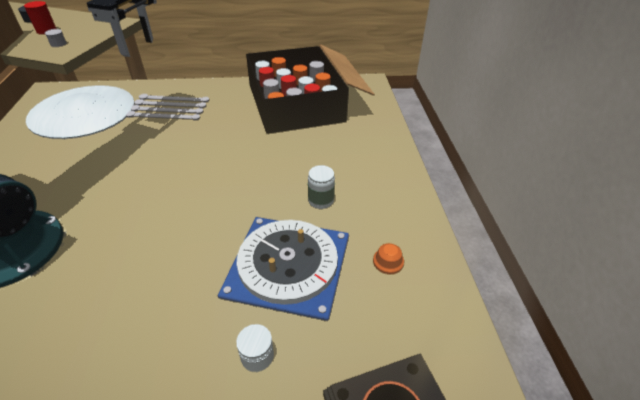

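The top view shows the stand centred near (383,233), with the white line running to about (366,251), the red line near (405,211), and the pins near (371,221) and (398,244). In the side view the hub is near (287,254) and the pins near (301,233) and (272,262). The line has to turn roughly 180°.

```bash
cat > m.py <<'E'
from h import *
def comps(img,m,lo=3):
    n,l,st,c=cv2.connectedComponentsWithStats(m.astype(np.uint8));return [(c[i].round(1).tolist(),int(st[i,4])) for i in range(1,n) if st[i,4]>=lo]
E
python3 - <<'E'
from m import *
for n,box in(('top',(335,185,435,285)),('side',(215,210,355,320))):
    s=load(n+'0');x0,y0,x1,y1=box;im=s['image'][y0:y1,x0:x1];h=cv2.cvtColor(im,cv2.COLOR_RGB2HSV).astype(int)
    H,S,V=h[...,0],h[...,1],h[...,2]
    off=lambda L:[([c[0]+x0,c[1]+y0],a) for c,a in L]
    print(n,'red',off(comps(im,((H<6)|(H>172))&(S>110)&(V>90))))
    print('brass',off(comps(im,(H>8)&(H<24)&(S>110)&(V>60))))
    w=off(comps(im,(S<60)&(V>120)));print('white',w)
    blue=off(comps(im,(H>100)&(H<125)&(S>110),40));print('blue',blue)
    m=((S<60)&(V>110)).astype(np.uint8)
    cs,_=cv2.findContours(m,cv2.RETR_EXTERNAL,cv2.CHAIN_APPROX_NONE);c=max(cs,key=cv2.contourArea)
    P=np.array([onplane(s,p,.030)[:2] for p in c[:,0]+[x0,y0]])
    e=cv2.minEnclosingCircle(P.astype(np.float32));A=np.c_[2*P,np.ones(len(P))];q=np.linalg.lstsq(A,(P**2).sum(1),rcond=None)[0];print('scale centre',q[:2],'r',np.sqrt(q[2]+q[:2]@q[:2]),e)
    big=cv2.resize(im,None,fx=5,fy=5,interpolation=cv2.INTER_CUBIC)[:,:,::-1];cv2.imwrite(f'pics/{n}c.png',big)
E
```

```text
top red [([405.0, 210.5], 14)]
brass [([370.3, 220.9], 16), ([397.0, 243.5], 16)]
white [([359.8, 190.4], 17), ([382.4, 234.0], 2136), ([425.1, 212.2], 16), ([382.7, 232.9], 71), ([338.1, 254.7], 18), ([404.4, 277.9], 17)]
blue [([368.6, 242.2], 1105), ([419.5, 215.4], 289)]
scale centre [ 0.57926056 -0.08702491] r 0.09738084571188817 ((0.5802164673805237, -0.0883597880601883), 0.10031691938638687)
side red [([320.2, 278.0], 21)]
brass [([300.1, 232.1], 21), ([271.3, 260.4], 31)]
white [([284.6, 259.9], 3769), ([340.6, 235.1], 27), ([286.7, 253.5], 150), ([227.0, 289.2], 40), ([246.0, 304.0], 3), ([321.8, 308.8], 46)]
blue [([258.4, 224.4], 105), ([289.7, 288.5], 1968)]
scale centre [ 0.57528294 -0.08418899] r 0.11117417800144397 ((0.5790461897850037, -0.10129069536924362), 0.14662334322929382)
```

View pics/topc.png

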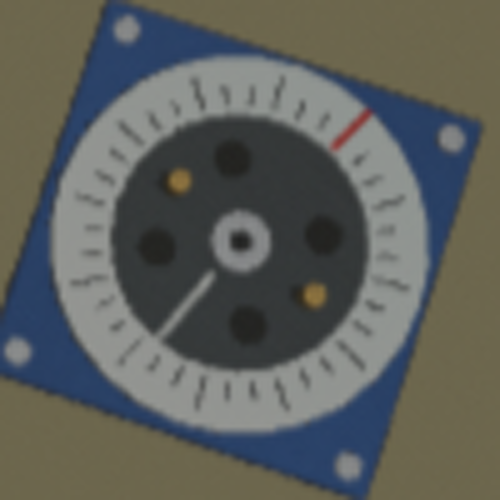

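The crop shows the hub at about (240,241), the white line from (213,273) to (160,335), the red line from (335,148) to (370,112), and the pins at (179,181) and (315,294) (crop ×5, offset 335,185).

Run:
```python
from m import *
t,s=load('top0'),load('side0')
hub=tri([ray(t,(382.7,232.9)),ray(s,(286.7,253.5))]);print('hub',hub)
C=np.array([.579,-.0872])
for nm,a,b in(('pinA',(370.3,220.9),(300.1,232.1)),('pinB',(397.0,243.5),(271.3,260.4)),('red',(405,210.5),(320.2,278))):
    p=tri([ray(t,a),ray(s,b)]);d=p[:2]-hub[:2];print(nm,p.round(4),np.hypot(*d),np.degrees(np.arctan2(d[1],d[0])))
f=lambda u,v:(335+(u+.5)/5-.5,185+(v+.5)/5-.5)
for nm,u,z in(('w1',(213,273),.033),('w2',(160,335),.033),('r1',(335,148),.03),('r2',(370,112),.03),('hub',(240,241),.037),('pA',(179,181),.063),('pB',(315,294),.063)):
    p=onplane(t,f(*u),z);d=p[:2]-hub[:2];print(nm,p.round(4),np.hypot(*d),np.degrees(np.arctan2(d[1],d[0])))
for nm,uv,z in(('lens',(385,158),.02),('tin',(313,198),.085),('pist',(457,257),.054)):print(nm,onplane(t,uv,z).round(3))
from scipy.spatial.transform import Rotation as R
o=robot.get_obs();print(R.from_euler('xyz',o['ee_rot']).as_matrix().round(3))
```

```text
hub [ 0.57933501 -0.08780901  0.03792601]
pinA [ 0.608  -0.0529  0.0599] 0.04517751374220705 50.631137064758825
pinB [ 0.551  -0.1215  0.0615] 0.04402393033842687 -130.07854983938597
red [ 0.6408 -0.1475  0.0322] 0.08564998307022514 -44.170864720383925
w1 [ 0.5634 -0.074   0.033 ] 0.021086680559666105 138.96744199607718
w2 [ 0.5303 -0.0464  0.033 ] 0.06420160364727467 139.80250212602277
r1 [ 0.6316 -0.1388  0.03  ] 0.07299350655545445 -44.30269223905203
r2 [ 0.6513 -0.1575  0.03  ] 0.10019258102066254 -44.05494244831222
hub [ 0.5803 -0.0876  0.037 ] 0.0009992290453890193 12.139576634781674
pA [ 0.6085 -0.0528  0.063 ] 0.04559045232180613 50.19109331015359
pB [ 0.552  -0.1227  0.063 ] 0.04428899958339778 -128.05979334495615
lens [ 0.787 -0.096  0.02 ]
tin [0.661 0.096 0.085]
pist [ 0.521 -0.276  0.054]
[[-0.001  0.369  0.929]
 [-0.002  0.929 -0.369]
 [-1.    -0.002 -0.   ]]
```

>>> carry_out(
  targets=[
    [0.17, 0, -2.09, 2.85, 0],
    [0.17, 0, -2.09, 2.85, 0],
    [0.17, 0, -2.09, 2.85, 0],
    [0.17, 0, -2.09, 2.85, 0],
    [0.17, 0, -2.09, 2.85, 0],
    [0.17, 0, -2.09, 2.85, 0],
    [0.17, 0, -2.09, 2.85, 0],
    [0.17, 0, -2.09, 2.85, 0],
    [0.17, 0, -2.09, 2.85, 0],
    [0.17, 0, -2.09, 2.85, 0],
    [0.17, 0, -2.09, 2.85, 0],
    [0.17, 0, -2.09, 2.85, 0],
    [0.17, 0, -2.09, 2.85, 0],
    [0.17, 0, -2.09, 2.85, 0],
    [0.17, 0, -2.09, 2.85, 0],
    [0.17, 0, -2.09, 2.85, 0],
    [0.17, 0, -2.09, 2.85, 0],
    [0.17, 0, -2.09, 2.85, 0],
    [0.17, 0, -2.09, 2.85, 0],
    [0.17, 0, -2.09, 2.85, 0],
  ],
)

```text
time: 2.1
tool_pos: [0.5788, -0.0888, 0.1806]
ee_rot: [3.091, 1.57, 2.712]
wrist_force: [0.8, -0.1, -0.2]
width: 0.0782
```

>>> carry_out(
  targets=[
    [0.17, 0, 0, 0, -5],
    [0.17, 0, 0, 0, -6],
    [0.17, 0, 0, 0, -6],
    [0.17, 0, 0, 0, -5],
    [0.17, 0, 0, 0, -4],
    [0.17, 0, 0, 0, 0],
    [0.17, 0, 0, 0, 0],
  ],
)

```text
time: 2.8
tool_pos: [0.5783, -0.0875, 0.1809]
ee_rot: [2.724, 1.57, 2.799]
wrist_force: [-0.6, -0.5, 0.7]
width: 0.0778
```

```bash
cat > st.py <<'E'
from m import *
from scipy.spatial.transform import Rotation as R
o=robot.get_obs();M=R.from_euler('xyz',o['ee_rot']).as_matrix();y=M[:,1]
print('t',o['time'],'p',o['tool_pos'].round(4),'yaw',np.degrees(np.arctan2(y[1],y[0])).round(2),'x',M[:,0].round(3),'F',o['wrist_force'].round(2),'T',o['wrist_torque'].round(3),'w',o['width'],'j6',o['joint_positions'][5])
C=np.array([.5795,-.0876]);d=np.r_[C-o['tool_pos'][:2],0];print('to centre in tool y,z cm',(M.T@d*100).round(2))
E
python3 st.py; python3 -c "
from m import *
s=snap('wrist','w1');print(s['camera_matrix'],s['pose'].round(3))"
```

```text
t 2.8 p [ 0.5783 -0.0875  0.1809] yaw 94.27 x [-0.001  0.    -1.   ] F [-0.64 -0.48  0.66] T [-0.003 -0.033 -0.069] w 0.0777993830495383 j6 -1.8924415562898256
to centre in tool y,z cm [-0.   -0.02  0.12]
[[309.70691629   0.         318.96644086]
 [  0.         309.70691629 200.74685163]
 [  0.           0.           1.        ]] [[-0.074 -0.964 -0.256  0.503]
 [ 0.997 -0.072 -0.021 -0.093]
 [ 0.002 -0.256  0.967  0.383]
 [ 0.     0.     0.     1.   ]]
```

View pics/w1.png

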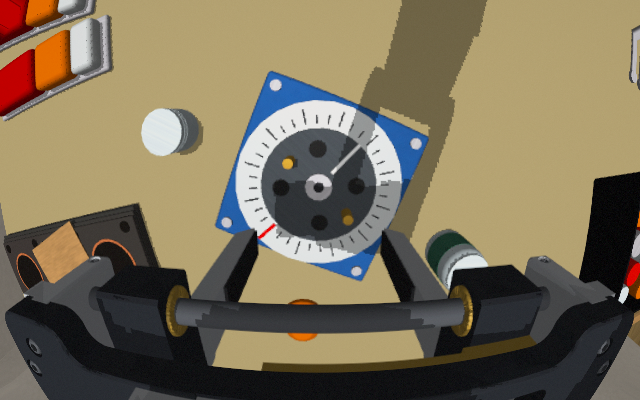

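The wrist view is clear: hub (318,187), white line (333,172)–(361,146), red line (260,236)–(275,226), pins (287,163) and (348,219).

```bash
cat > w.py <<'E'
from m import *
import sys
def axis(s,box,mask,z):
    x0,y0,x1,y1=box;v,u=np.nonzero(mask[y0:y1,x0:x1]);return np.array([onplane(s,(a+x0,b+y0),z,True)[:2] for a,b in zip(u,v)])
def measure(s,guess=(.5795,-.0876)):
    im=s['image'];g=cv2.cvtColor(im,cv2.COLOR_RGB2HSV).astype(int);H,S,V=g[...,0],g[...,1],g[...,2]
    vv,uu=np.mgrid[:400,:640];U=np.c_[uu.ravel(),vv.ravel()]
    K=s['camera_matrix'];ab=(U-[K[0,2],K[1,2]])/[K[0,0],K[1,1]];r=np.hypot(*ab.T);k=np.sin(r)/np.maximum(r,1e-9)
    d=np.c_[ab[:,0]*k,-ab[:,1]*k,-np.cos(r)]@s['pose'][:3,:3].T;o=s['pose'][:3,3]
    pl=lambda z:(o+d*((z-o[2])/d[:,2])[:,None])[:,:2].reshape(400,640,2)
    C=np.array(guess);P37,P33,P30,P63=pl(.037),pl(.033),pl(.030),pl(.063)
    wh=(S<45)&(V>75);red=((H<6)|(H>174))&(S>130)&(V>60);br=(H>8)&(H<26)&(S>120)
    for _ in range(4):
        R=np.linalg.norm(P37-C,axis=2);m=wh&(R<.0185);e=cv2.minEnclosingCircle((P37[m]*1e3).astype(np.float32));C=np.array(e[0])/1e3
    out={'C':C,'rhub':e[1]}
    def ang(P,m):
        q=P[m]-C;a=q/np.linalg.norm(q,axis=1)[:,None];t=a.mean(0);return np.degrees(np.arctan2(t[1],t[0])),len(q),np.linalg.norm(q,axis=1).mean()
    R=np.linalg.norm(P33-C,axis=2);m=wh&(R>.025)&(R<.062);n,l,st,c=cv2.connectedComponentsWithStats(m.astype(np.uint8));m=l==1+st[1:,4].argmax()
    out['white']=ang(P33,m)
    R=np.linalg.norm(P30-C,axis=2);m2=red&(R>.068)&(R<.102);out['red']=ang(P30,m2)
    def fit(P,m): 
        x,y,a,b=cv2.fitLine((P[m]*1e3).astype(np.float32),cv2.DIST_L2,0,.01,.01)[:4].ravel();return np.degrees(np.arctan2(y,x))
    out['fit']=(fit(P33,m),fit(P30,m2))
    R=np.linalg.norm(P63-C,axis=2);mb=br&(R<.06);n,l,st,c=cv2.connectedComponentsWithStats(mb.astype(np.uint8))
    out['pins']=[(c[i].round(1),st[i,4],*ang(P63,l==i)) for i in range(1,n) if st[i,4]>20]
    return out
if __name__=='__main__':
    for k,v in measure(load(sys.argv[1])).items():print(k,v)
E
python3 w.py w1
```

```text
C [ 0.57613458 -0.0878056 ]
rhub 18.319461822509766
white (np.float64(-150.68259206277824), 2490, np.float64(0.04746369677670128))
red (np.float64(-42.73597294389812), 64, np.float64(0.08628036826370727))
fit (np.float32(-58.66572), np.float32(-45.199097))
pins [(array([288.1, 162.1]), np.int32(129), np.float64(-129.5299560468134), 129, np.float64(0.04304580469762403)), (array([346.7, 216.5]), np.int32(156), np.float64(51.16029535231817), 156, np.float64(0.0433618795196723))]
```

```bash
sed -i 's/wh=(S<45)&(V>75)/wh=(S<60)\&(V>VT)/; s/^def measure(s,/def measure(s,VT=110,/' w.py
python3 - <<'E'
from w import *
s=load('w1');g=cv2.cvtColor(s['image'],cv2.COLOR_RGB2HSV)
for p in((318,187),(309,187),(326,182),(345,160),(350,156),(300,200),(340,185)):print(p,g[p[1],p[0]])
for VT in(90,110,130):
    print(VT,measure(s,VT))
E
```

```text
(318, 187) [ 0  0 28]
(309, 187) [135   4 133]
(326, 182) [150   5 219]
(345, 160) [ 45   3 182]
(350, 156) [  0   2 151]
(300, 200) [115  27  56]
(340, 185) [103  33  54]
90 {'C': array([ 0.57600677, -0.08716921]), 'rhub': 18.1263427734375, 'white': (np.float64(162.12425323621636), 684, np.float64(0.04795862663203768)), 'red': (np.float64(-42.98954844753505), 64, np.float64(0.08680690310267963)), 'fit': (np.float32(49.542126), np.float32(-45.199097)), 'pins': [(array([288.1, 162.1]), np.int32(129), np.float64(-128.8656883247282), 129, np.float64(0.04345656714845343)), (array([346.7, 216.5]), np.int32(156), np.float64(50.491539584426064), 156, np.float64(0.0429507603151467))]}
110 {'C': array([ 0.5782724 , -0.08739783]), 'rhub': 15.711339950561523, 'white': (np.float64(139.71125028473605), 129, np.float64(0.04220752871952572)), 'red': (np.float64(-43.926082058394684), 64, np.float64(0.08500518077797245)), 'fit': (np.float32(-39.576527), np.float32(-45.199097)), 'pins': [(array([288.1, 162.1]), np.int32(129), np.float64(-131.31178798345564), 129, np.float64(0.04473600928805484)), (array([346.7, 216.5]), np.int32(156), np.float64(53.12226796962035), 156, np.float64(0.041733973323581246))]}
130 {'C': array([ 0.57816046, -0.08719398]), 'rhub': 15.479425430297852, 'white': (np.float64(139.92564526416353), 117, np.float64(0.043028586034489676)), 'red': (np.float64(-43.97303351701621), 64, np.float64(0.08522723305767266)), 'fit': (np.float32(-39.5801), np.float32(-45.199097)), 'pins': [(array([288.1, 162.1]), np.int32(129), np.float64(-131.03208744050792), 129, np.float64(0.04481547220128196)), (array([346.7, 216.5]), np.int32(156), np.float64(52.8287674875899), 156, np.float64(0.04163901081850285))]}
```

>>> carry_out(
  targets=[
    [0.17, 2, 0, 0.05, 0],
    [0.17, 3, 0, 0, 0],
    [0.17, 3, 0, 0, 0],
    [0.17, 3, 0, 0, 0],
    [0.17, 1.5, 0, 0, 0],
    [0.17, 1, 0, 0, 0],
    [0.17, 0, 0, 0, 0],
    [0.17, 0, 0, 0, 0],
  ],
)

```text
time: 3.65
tool_pos: [0.58, -0.0877, 0.0477]
ee_rot: [-0.293, 1.568, -0.217]
wrist_force: [0.3, 0.2, 0.4]
width: 0.0783
```

```bash
python3 st.py
```

```text
t 3.65 p [ 0.58   -0.0877  0.0477] yaw 94.35 x [ 0.002 -0.    -1.   ] F [0.31 0.24 0.42] T [ 0.024 -0.014 -0.02 ] w 0.07827675081374515 j6 -1.8934717392641958
to centre in tool y,z cm [-0.    0.02 -0.05]
```

>>> carry_out(
  targets=[
    [0.17, 0, 0, 0, 3],
    [0.17, 0, 0, 0, 4],
    [0.17, 0, 0, 0, 4],
    [0.17, 0, 0, 0, 4],
    [0.17, 0, 0, 0, 3],
    [0.17, 0, 0, 0, 3],
    [0.17, 0, 0, 0, 3],
    [0.17, 0, 0, 0, 3],
    [0.17, 0, 0, 0, 4],
    [0.17, 0, 0, 0, 4],
    [0.17, 0, 0, 0, 4],
    [0.17, 0, 0, 0, 4],
    [0.17, 0, 0, 0, 3],
    [0.17, 0, 0, 0, 2],
    [0.17, 0, 0, 0, 1],
    [0.17, 0, 0, 0, 0],
  ],
)

```text
time: 5.25
tool_pos: [0.58, -0.0877, 0.0479]
ee_rot: [0.555, 1.568, -0.224]
wrist_force: [-0.4, 1.5, -0.6]
width: 0.0777
```

```bash
python3 st.py
python3 - <<'E'
from w import *
print(measure(snap('wrist','w2'),120))
E
```

```text
t 5.25 p [ 0.58   -0.0877  0.0479] yaw 45.36 x [ 0.003 -0.001 -1.   ] F [-0.41  1.5  -0.6 ] T [-0.034 -0.037 -0.   ] w 0.07770200077737842 j6 -1.0385951445426052
to centre in tool y,z cm [-0.   -0.02 -0.04]
{'C': array([ 0.5787251 , -0.08672019]), 'rhub': 15.226283073425293, 'white': (np.float64(140.43873912588515), 331, np.float64(0.04436534315425212)), 'red': (np.float64(-44.38778489476847), 16, np.float64(0.07290807936499316)), 'fit': (np.float32(-39.57505), np.float32(6.204864)), 'pins': [(array([381. , 222.3]), np.int32(335), np.float64(59.41988417604316), 335, np.float64(0.04191594842868828)), (array([259.5, 231.1]), np.int32(212), np.float64(-140.63041640538228), 212, np.float64(0.038755233129725876))]}
```

View pics/w2.png

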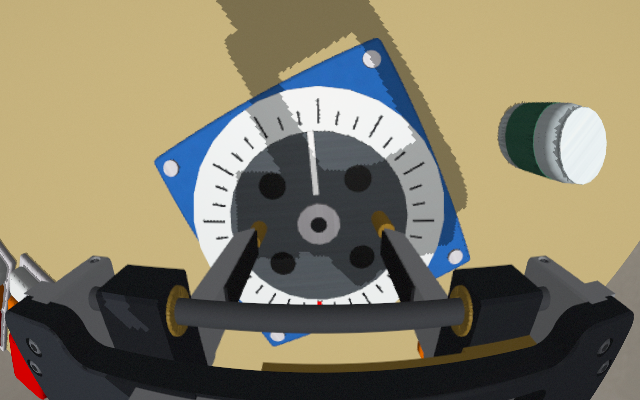

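The white line has not turned: it still reads 140°, with the line at (310,132)–(316,195). The fingers seem to be next to the pins at (381,222) and (259,231), so I'm zooming in before moving any further.

Run:
```python
from m import *
im=cv2.imread('pics/w2.png')[170:290,230:410]
im=cv2.resize(im,None,fx=4.4,fy=4.4,interpolation=cv2.INTER_CUBIC);cv2.imwrite('pics/w2z.png',np.clip(im*1.6,0,255).astype(np.uint8))
s=load('w2')
K=s['camera_matrix'];P=s['pose']
def proj(p):
    q=P[:3,:3].T@(np.array(p)-P[:3,3]);x,y,z=q[0],-q[1],-q[2];r=np.hypot(x,y);t=np.arctan2(r,z);return (K[0,0]*t*x/r+K[0,2]).round(1),(K[0,0]*t*y/r+K[1,2]).round(1)
a=np.radians(45.4);C=np.array([.58,-.0877])
for r in(-.0515,-.039,.039,.0515):print(r,[proj([*(C+r*np.array([np.cos(a),np.sin(a)])+w*np.array([-np.sin(a),np.cos(a)])),.048]) for w in(-.008,.008)])
for th in(49.8,-130.2):
    b=np.radians(th);print('pin',th,[proj([*(np.array([.579,-.0875])+.045*np.array([np.cos(b),np.sin(b)])),z]) for z in(.033,.063)])
```

```text
-0.0515 [(np.float64(246.7), np.float64(241.4)), (np.float64(245.0), np.float64(220.3))]
-0.039 [(np.float64(263.7), np.float64(241.7)), (np.float64(262.4), np.float64(220.4))]
0.039 [(np.float64(373.6), np.float64(241.6)), (np.float64(374.9), np.float64(220.3))]
0.0515 [(np.float64(390.6), np.float64(241.3)), (np.float64(392.3), np.float64(220.1))]
pin 49.8 [(np.float64(378.1), np.float64(218.5)), (np.float64(386.4), np.float64(232.9))]
pin -130.2 [(np.float64(258.2), np.float64(227.3)), (np.float64(250.0), np.float64(242.7))]
```

View pics/w2z.png

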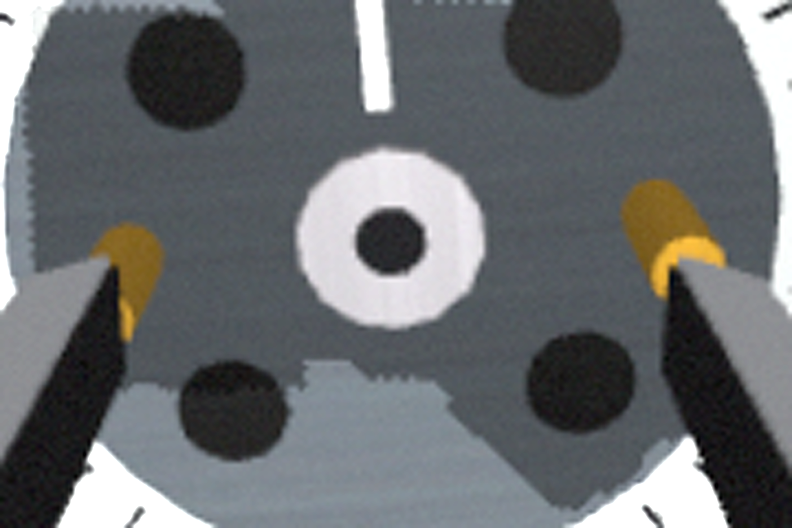

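In the zoom the fingertips cover the pin tops, at crop (670,260) and (110,258), so the tips may be above the pins although the TCP reads 48 mm. I'll check with the side camera.

Run:
```python
from m import *
s=snap('side','s2')
im=s['image'][150:300,210:370,::-1];cv2.imwrite('pics/s2z.png',np.clip(1.4*cv2.resize(im,None,fx=4,fy=4,interpolation=cv2.INTER_CUBIC).astype(float),0,255).astype(np.uint8))
K=s['camera_matrix'];P=s['pose']
def proj(p):
    q=P[:3,:3].T@(np.array(p)-P[:3,3]);return ((K[0,0]*q[0]/-q[2]+K[0,2]-210)*4).round(),((K[0,0]*-q[1]/-q[2]+K[1,2]-150)*4).round()
a=np.radians(45.4);C=np.array([.58,-.0877])
for z in(.048,.065):
  for r in(-.045,.045):print(z,r,proj([*(C+r*np.array([np.cos(a),np.sin(a)])),z]))
```

```text
0.048 -0.045 (np.float64(243.0), np.float64(457.0))
0.048 0.045 (np.float64(370.0), np.float64(348.0))
0.065 -0.045 (np.float64(241.0), np.float64(434.0))
0.065 0.045 (np.float64(369.0), np.float64(325.0))
```

View pics/s2z.png

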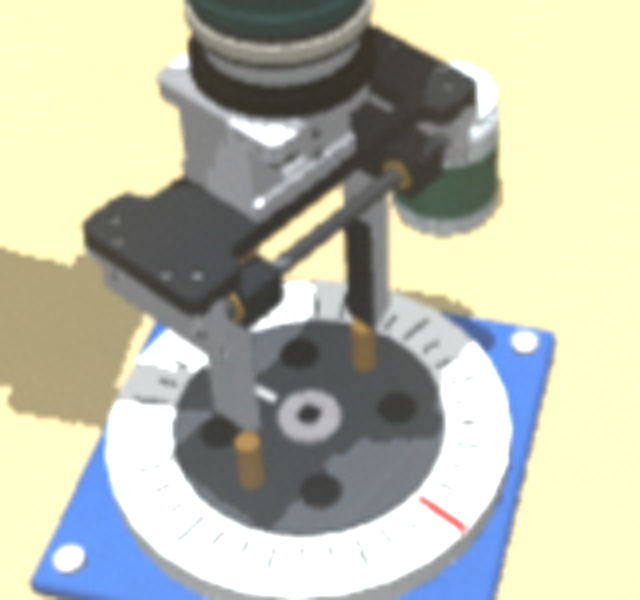

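In the side view the finger ends are at crop (235,427) and (370,320), which means z of about 0.068 at the tips. They are passing just over the pins, so the real tip is some 20 mm above the reported TCP. I'll back the turn off, then go lower in steps.

Run:
```python
from m import *
s=load('w2');K=s['camera_matrix'];P=s['pose']
def proj(p):
    q=P[:3,:3].T@(np.array(p)-P[:3,3]);x,y,z=q[0],-q[1],-q[2];r=np.hypot(x,y);t=np.arctan2(r,z);return (K[0,0]*t*x/r+K[0,2]).round(1),(K[0,0]*t*y/r+K[1,2]).round(1)
a=np.radians(45.4);C=np.array([.58,-.0877])
for z in(.048,.058,.063,.068,.073):print(z,[proj([*(C+r*np.array([np.cos(a),np.sin(a)])+.008*np.array([-np.sin(a),np.cos(a)])),z]) for r in(-.039,.039)])
```

```text
0.048 [(np.float64(262.4), np.float64(220.4)), (np.float64(374.9), np.float64(220.3))]
0.058 [(np.float64(259.8), np.float64(225.2)), (np.float64(377.4), np.float64(225.1))]
0.063 [(np.float64(258.5), np.float64(227.8)), (np.float64(378.8), np.float64(227.7))]
0.068 [(np.float64(257.0), np.float64(230.5)), (np.float64(380.3), np.float64(230.3))]
0.073 [(np.float64(255.5), np.float64(233.3)), (np.float64(381.8), np.float64(233.2))]
```

>>> carry_out(
  targets=[
    [0.17, 0, 0, 0, -5],
    [0.17, 0, 0, 0, -7],
    [0.17, 0, 0, 0, -8],
    [0.17, 0, 0, 0, -8],
    [0.17, 0, 0, 0, -8],
    [0.17, 0, 0, 0, -6],
    [0.17, 0, 0, 0, -4],
    [0.17, 0, 0, 0, -2],
    [0.17, 0, 0, 0, 0],
    [0.17, 0.5, 0, -0.05, 0],
    [0.17, 0.5, 0, 0, 0],
    [0.17, 0.3, 0, 0, 0],
    [0.17, 0.2, 0, 0, 0],
    [0.17, 0, 0, 0, 0],
  ],
)

```text
time: 6.75
tool_pos: [0.5781, -0.0875, 0.0307]
ee_rot: [2.757, 1.57, 2.815]
wrist_force: [-0.2, 0.0, -0.1]
width: 0.0777
```

```bash
python3 st.py
python3 - <<'E'
from m import *
s=snap('side','s3')
im=s['image'][150:300,210:370,::-1];a=np.clip(1.4*cv2.resize(im,None,fx=4,fy=4,interpolation=cv2.INTER_CUBIC).astype(float),0,255).astype(np.uint8)
cv2.imwrite('pics/s3z.png',a)
E
```

```text
t 6.75 p [ 0.5781 -0.0875  0.0307] yaw 93.35 x [-0.001  0.    -1.   ] F [-0.21  0.02 -0.07] T [ 0.035 -0.014  0.031] w 0.07770824572818161 j6 -1.8763718051883382
to centre in tool y,z cm [-0.   -0.02  0.13]
```

View pics/s3z.png

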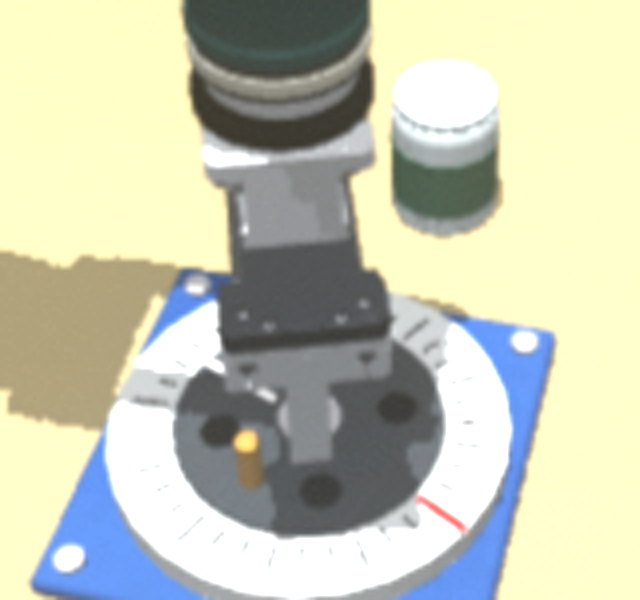

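The near finger's lower edge is at crop (313,462), clear of the pins. I'll compute its height.

Run:
```python
from m import *
s=load('s3')
for v in(458,462,466):
    o,d=ray(s,(210+313.5/4-.4,150+v/4-.4))
    for y in(-.139,-.1325):print(v,y,(o+d*(y-o[1])/d[1]).round(4))
```

```text
458 -0.139 [ 0.5812 -0.139   0.0695]
458 -0.1325 [ 0.581  -0.1325  0.0612]
462 -0.139 [ 0.581  -0.139   0.0665]
462 -0.1325 [ 0.5809 -0.1325  0.0582]
466 -0.139 [ 0.5809 -0.139   0.0636]
466 -0.1325 [ 0.5807 -0.1325  0.0552]
```

>>> carry_out(
  targets=[
    [0.17, 0.2, 0, 0.1, 0],
    [0.17, 0.2, 0, 0, 0],
    [0.17, 0.1, 0, 0, 0],
    [0.17, 0, 0, 0, 3],
    [0.17, 0, 0, 0, 4],
    [0.17, 0, 0, 0, 4],
    [0.17, 0, 0, 0, 4],
    [0.17, 0, 0, 0, 3],
    [0.17, 0, 0, 0, 2],
    [0.17, 0, 0, 0, 2],
    [0.17, 0, 0, 0, 2],
    [0.17, 0, 0, 0, 2],
    [0.17, 0, 0, 0, 2],
    [0.17, 0, 0, 0, 2],
    [0.17, 0, 0, 0, 2],
    [0.17, 0, 0, 0, 3],
    [0.17, 0, 0, 0, 3],
    [0.17, 0, 0, 0, 3],
    [0.17, 0, 0, 0, 2],
    [0.17, 0, 0, 0, 1],
  ],
)

```text
time: 8.8
tool_pos: [0.5801, -0.0877, 0.0264]
ee_rot: [0.346, 1.569, -0.364]
wrist_force: [1.1, -1.3, -0.6]
width: 0.0776
```

```bash
python3 st.py
python3 - <<'E'
from w import *
print(measure(snap('wrist','w4'),120))
E
```

```text
t 8.8 p [ 0.5801 -0.0877  0.0264] yaw 49.32 x [ 0.001 -0.001 -1.   ] F [ 1.09 -1.26 -0.59] T [-0.16  -0.346  0.132] w 0.07763208923955045 j6 -1.10738690635844
to centre in tool y,z cm [-0.   -0.03 -0.05]
{'C': array([ 0.57871472, -0.08664331]), 'rhub': 15.283184051513672, 'white': (np.float64(119.29370193634892), 416, np.float64(0.04415414817832123)), 'red': (np.float64(-44.33444034492105), 42, np.float64(0.09334889359384636)), 'fit': (np.float32(-60.703693), np.float32(-42.054424)), 'pins': [(array([249.9, 219.3]), np.int32(563), np.float64(-156.72370181392597), 563, np.float64(0.04379762637160949)), (array([379.7, 264. ]), np.int32(360), np.float64(35.80268891461056), 360, np.float64(0.038517707094638066))]}
```

View pics/w4.png

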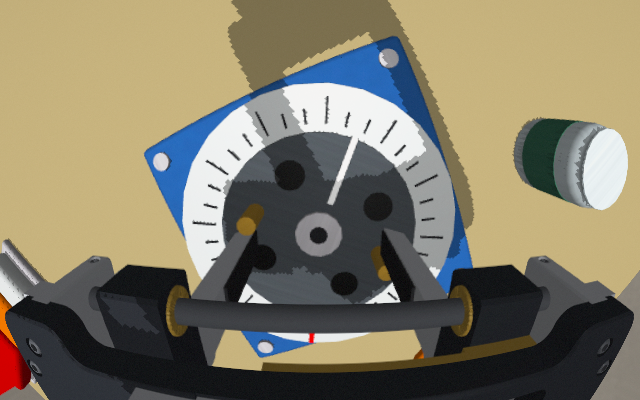

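The pulley now follows: white line at 119° and a 0.13 N·m twist, as expected. About 163° clockwise remains.

>>> carry_out(
  targets=[
    [0.17, 0, 0, 0, 2],
    [0.17, 0, 0, 0, 4],
    [0.17, 0, 0, 0, 5],
    [0.17, 0, 0, 0, 6],
    [0.17, 0, 0, 0, 6],
    [0.17, 0, 0, 0, 6],
    [0.17, 0, 0, 0, 6],
    [0.17, 0, 0, 0, 6],
    [0.17, 0, 0, 0, 6],
    [0.17, 0, 0, 0, 6],
    [0.17, 0, 0, 0, 6],
    [0.17, 0, 0, 0, 6],
    [0.17, 0, 0, 0, 6],
    [0.17, 0, 0, 0, 6],
    [0.17, 0, 0, 0, 6],
    [0.17, 0, 0, 0, 5],
    [0.17, 0, 0, 0, 4],
    [0.17, 0, 0, 0, 3],
    [0.17, 0, 0, 0, 2],
    [0.17, 0, 0, 0, 1],
  ],
)

```text
time: 10.85
tool_pos: [0.5798, -0.0881, 0.0265]
ee_rot: [1.381, 1.57, -1.039]
wrist_force: [-0.2, -1.9, -0.1]
width: 0.0784
```

>>> carry_out(
  targets=[
    [0.17, 0, 0, 0, 2],
    [0.17, 0, 0, 0, 4],
    [0.17, 0, 0, 0, 5],
    [0.17, 0, 0, 0, 6],
    [0.17, 0, 0, 0, 6],
    [0.17, 0, 0, 0, 6],
    [0.17, 0, 0, 0, 6],
    [0.17, 0, 0, 0, 6],
    [0.17, 0, 0, 0, 5],
    [0.17, 0, 0, 0, 4],
    [0.17, 0, 0, 0, 2],
    [0.17, 0, 0, 0, 1],
    [0.17, 0, 0, 0, 0],
    [0.17, 0, 0, 0, 0],
  ],
)

```text
time: 12.25
tool_pos: [0.5797, -0.0876, 0.0266]
ee_rot: [-3.023, 1.57, -0.084]
wrist_force: [0.7, -1.8, -0.4]
width: 0.0781
```

```bash
python3 st.py
python3 - <<'E'
from w import *
s=snap('wrist','w5');snap('top','t5');snap('side','s5')
for v in(110,130):print(measure(s,v))
E
```

```text
t 12.25 p [ 0.5797 -0.0876  0.0266] yaw -101.62 x [ 0.001 -0.    -1.   ] F [ 0.66 -1.82 -0.35] T [-0.272 -0.119  0.056] w 0.07810855659052292 j6 1.5268568359919874
to centre in tool y,z cm [-0.    0.01  0.02]
{'C': array([ 0.58029932, -0.08795573]), 'rhub': 15.710926055908203, 'white': (np.float64(-31.605321513993967), 428, np.float64(0.04435025665958882)), 'red': (np.float64(-44.274046049847165), 243, np.float64(0.083933513495543)), 'fit': (np.float32(-31.732815), np.float32(-44.317852)), 'pins': [(array([251.8, 218.4]), np.int32(561), np.float64(52.5181624329811), 561, np.float64(0.04406582488593986)), (array([380.6, 263.3]), np.int32(288), np.float64(-115.516895749667), 288, np.float64(0.03772808605086226))]}
{'C': array([ 0.58010034, -0.08808672]), 'rhub': 15.393129348754883, 'white': (np.float64(-31.257010240363897), 398, np.float64(0.04439552734817988)), 'red': (np.float64(-44.11386748114916), 243, np.float64(0.08398485953223923)), 'fit': (np.float32(-31.787918), np.float32(-44.317852)), 'pins': [(array([251.8, 218.4]), np.int32(561), np.float64(52.41772468983626), 561, np.float64(0.0442891960587861)), (array([380.6, 263.3]), np.int32(288), np.float64(-115.32431878749125), 288, np.float64(0.03752663295856687))]}
```

View pics/w5.png

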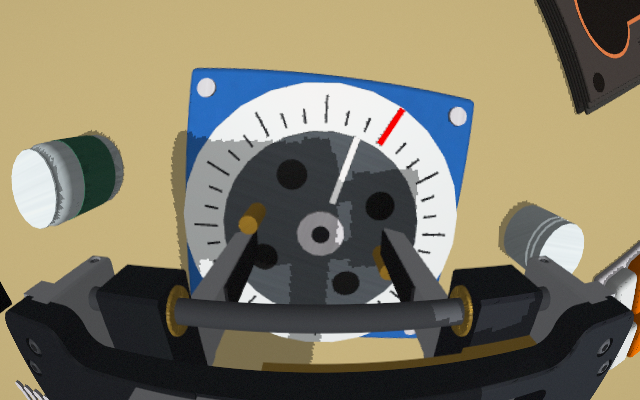

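The white line at (331,203)–(357,138) sits one tick and a bit before the red line at (380,143)–(402,110). The fits give 12.6° to go. I'll push 11.5° slowly and measure again.

>>> carry_out(
  targets=[
    [0.17, 0, 0, 0, 1],
    [0.17, 0, 0, 0, 2],
    [0.17, 0, 0, 0, 2],
    [0.17, 0, 0, 0, 2],
    [0.17, 0, 0, 0, 1.5],
    [0.17, 0, 0, 0, 1],
    [0.17, 0, 0, 0, 1],
    [0.17, 0, 0, 0, 0.5],
    [0.17, 0, 0, 0, 0.5],
    [0.17, 0, 0, 0, 0],
    [0.17, 0, 0, 0, 0],
  ],
)

```text
time: 13.5
tool_pos: [0.5796, -0.0875, 0.0264]
ee_rot: [-2.423, 1.571, 0.314]
wrist_force: [1.7, -1.8, 0.3]
width: 0.0779
```

```bash
cat > fin.py <<'E'
from w import *
import sys
s=snap('wrist',sys.argv[1])
for v in(110,130,150):
    m=measure(s,v);print(m['C'].round(4),'white',m['white'],'red',m['red'],'fit',m['fit'],'gap radial %.2f fit %.2f'%(m['white'][0]-m['red'][0],m['fit'][0]-m['fit'][1]))
E
python3 st.py; python3 fin.py w6
```

```text
t 13.5 p [ 0.5796 -0.0875  0.0264] yaw -113.14 x [ 0.  0. -1.] F [ 1.67 -1.84  0.3 ] T [-0.386 -0.22   0.153] w 0.07794421864572236 j6 1.728135779425865
to centre in tool y,z cm [-0.    0.01  0.  ]
[ 0.5799 -0.0881] white (np.float64(-43.01010330094785), 433, np.float64(0.04428529427464228)) red (np.float64(-44.05910867265465), 252, np.float64(0.08407226479632303)) fit (np.float32(-43.35955), np.float32(-44.541813)) gap radial 1.05 fit 1.18
[ 0.5801 -0.0881] white (np.float64(-43.24294344221864), 406, np.float64(0.04413608157931572)) red (np.float64(-44.168992957545434), 252, np.float64(0.08387814595940245)) fit (np.float32(-43.428528), np.float32(-44.541813)) gap radial 0.93 fit 1.11
[ 0.5764 -0.0968] white (np.float64(-95.56215551481861), 559, np.float64(0.06002503809329808)) red (np.float64(-37.87876360693319), 246, np.float64(0.08128439933467703)) fit (np.float32(-3.5606453), np.float32(-44.604694)) gap radial -57.68 fit 41.04
```

About 1.05° is left (the 150 threshold lost the hub and can be ignored). I'll push the last bit.

>>> carry_out(
  targets=[
    [0.17, 0, 0, 0, 0.4],
    [0.17, 0, 0, 0, 0.4],
    [0.17, 0, 0, 0, 0.3],
    [0.17, 0, 0, 0, 0],
    [0.17, 0, 0, 0, 0],
    [0.17, 0, 0, 0, 0],
  ],
)

```text
time: 14.15
tool_pos: [0.5795, -0.0875, 0.0264]
ee_rot: [-2.165, 1.571, 0.553]
wrist_force: [2.0, -2.6, 0.6]
width: 0.0779
```

```bash
python3 st.py; python3 fin.py w7
```

```text
t 14.15 p [ 0.5795 -0.0875  0.0264] yaw -114.25 x [ 0.  0. -1.] F [ 1.96 -2.61  0.63] T [-0.354 -0.241  0.158] w 0.07787700839411957 j6 1.7473430033050763
to centre in tool y,z cm [-0.    0.01 -0.  ]
[ 0.5802 -0.0883] white (np.float64(-44.403485259520046), 440, np.float64(0.04422321427436065)) red (np.float64(-44.15740348292764), 252, np.float64(0.08376546475360842)) fit (np.float32(-44.733757), np.float32(-44.67272)) gap radial -0.25 fit -0.06
[ 0.5801 -0.0881] white (np.float64(-44.393473638520064), 407, np.float64(0.044196979047658576)) red (np.float64(-44.17048562452231), 252, np.float64(0.08395343763634089)) fit (np.float32(-44.64292), np.float32(-44.67272)) gap radial -0.22 fit 0.03
[ 0.5768 -0.0962] white (np.float64(-96.77165676953601), 478, np.float64(0.060332735807304645)) red (np.float64(-38.445751435090415), 246, np.float64(0.08139510026177252)) fit (np.float32(-4.6154423), np.float32(-44.70102)) gap radial -58.33 fit 40.09
```

Aligned to within about 0.2°. I'll back off by turning the other way, then lift straight up and check.

>>> carry_out(
  targets=[
    [0.17, 0, 0, 0, -2],
    [0.17, 0, 0, 0, -4],
    [0.17, 0, 0, 0, -5],
    [0.17, 0, 0, 0, -5],
    [0.17, 0, 0, 0, -4],
    [0.17, 0, 0, 0, -2],
    [0.17, 0, 0, 0, 0],
    [0.17, -1, 0, 0, 0],
    [0.17, -2, 0, 0, 0],
    [0.17, -3, 0, 0, 0],
    [0.17, -3, 0, 0, 0],
    [0.17, -3, 0, 0, 0],
    [0.17, -2, 0, 0, 0],
    [0.17, -1, 0, 0, 0],
    [0.17, 0, 0, 0, 0],
    [0.17, 0, 0, 0, 0],
  ],
)

```text
time: 15.8
tool_pos: [0.5789, -0.0873, 0.1754]
ee_rot: [-0.317, 1.569, 2.786]
wrist_force: [-0.1, -0.1, -1.4]
width: 0.0783
```

```bash
python3 st.py; python3 fin.py w8
```

```text
t 15.8 p [ 0.5789 -0.0873  0.1754] yaw -92.26 x [-0.002  0.001 -1.   ] F [-0.1  -0.06 -1.44] T [-0.03   0.18   0.071] w 0.07829572110530039 j6 1.3636532960063004
to centre in tool y,z cm [-0.    0.03 -0.06]
[ 0.5795 -0.0873] white (np.float64(-44.51944641067596), 128, np.float64(0.04367307904845062)) red (np.float64(-44.24184789921991), 75, np.float64(0.08462314254986802)) fit (np.float32(-44.6106), np.float32(-44.019966)) gap radial -0.28 fit -0.59
[ 0.5796 -0.0868] white (np.float64(-45.26278602393481), 118, np.float64(0.04354877410317404)) red (np.float64(-44.53563959877131), 75, np.float64(0.0849139354115105)) fit (np.float32(-44.404316), np.float32(-44.019966)) gap radial -0.73 fit -0.38
[ 0.5795 -0.087 ] white (np.float64(-44.75504643233682), 92, np.float64(0.043659040666792666)) red (np.float64(-44.3696827905091), 75, np.float64(0.08486665928194279)) fit (np.float32(-44.544262), np.float32(-44.019966)) gap radial -0.39 fit -0.52
```

View pics/w8.png

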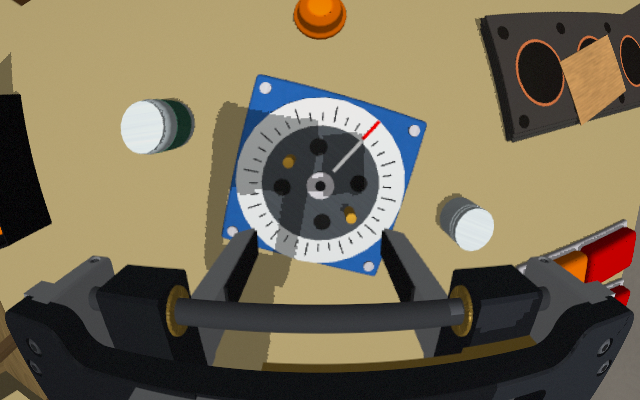

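The white line at (333,171)–(362,140) runs straight into the red line at (363,138)–(380,121). The tin, piston and lens are where they were, and the arm is clear.

```bash
python3 -c "
from bench import robot
print(robot.close_job())"
```

```text
the job is handed in; nothing more can be done
None
```

The pulley's white line now lines up with the red line, and the job was handed in at about 16 s. I turned it about 184° clockwise in one stroke, with a fingertip against each brass pin and the tool turning about the pulley's axis.

- **Missed first try:** The fingertips passed over the pins without moving them. The images put the real tips about 20 mm higher than the reported TCP. I backed off, went lower and checked that the pulley followed before going on.
- **Forces:** The wrist force stayed around 2–3.5 N, and the twist was about 0.15 N·m while pushing.
- **Alignment before letting go:** The close-up wrist picture showed the lines within about 0.25°: 0.0° by line fit, −0.2° by bearing.
- **Alignment after lifting off:** The coarser picture from above gave −0.3° to −0.7°, depending on threshold and method. I take the difference as pixel noise, since the lines look collinear. One threshold setting (150) lost the hub in the close-up pictures, and I ignored it there.
- **Other objects:** In the last picture the tin, piston and lens still stand where they were. I judged that by eye and did not measure it.

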